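Take the battery pack out of a portable tester

ROBOT

A 6-joint arm with a two-finger parallel gripper is mounted at the origin on the work surface; the furniture and walls round the work are solid. World frame = base frame: x ahead of the robot, y to its left, z up, the work surface at z = 0. Lengths are in m, angles in rad, forces in N, time in s.
With the tool pointing down it reaches from about 0.425 to 1.125 m from the base axis. Payload 14.9 kg.
Tool frame: the origin (TCP) lies on the centre line of the jaws, within the pads' length; the fingertips stand ahead of it and the grasp point (between the pads) lies 8 mm behind it (manip.nose_length is the z of the fingertips in the tool frame, in m); z points along the fingers, y is the line along which they close (so a half turn about z gives the same grasp; the last joint's range is limited). The gripper opens to 91 mm and grips with 3 to 60 N. Pads are 32 mm wide; open, the fingers measure 118 mm over their backs; the gripper's body (76 mm by 178 mm) begins 60 mm behind the grasp point.
Start: joints at [-1.35, 0.379, 1.734, -0, 1.028, -0.033], TCP at [0.176, -0.678, 0.225] pointing down, gripper open.
Joint ranges: [-2.77, 2.77], [-0.74, 2.19], [0, 2.66], [-1.06, 4.2], [0.31, 2.87], [-3.08, 3.08]. Speed limits (rad/s): [1.89, 1.89, 2.39, 3.14, 3.14, 3.14].

INTERFACE

Orientations are given as [roll, pitch, yaw] about the fixed x, y, z axes, in that order (R = Rz(yaw) Ry(pitch) Rx(roll)).
In Python, from workcell import manip, effector, vision, ticket, find_in, trace gives the robot as it stands. The module is installed in compiled form; this text tells all that it offers. Calls block until the motion is done:
- manip.reach(position, orientation): joint-space move of the TCP to a pose.
- manip.line_to(position, frame=None, vel=0.15, threshold=None): straight line of the TCP; frame=None keeps the orientation; vel is the mean speed in m/s. With threshold (N) it stops when the force on the tool has changed by that much, and returns True; else False.
- manip.movej(angles): joint-space move.
- effector.command_gripper(opening): opening from 0.0 (shut) to 1.0 (fully open); the grip force is fixed at half the most; returns when the fingers have stopped.
- manip.hold(seconds).
- manip.ik(position, orientation): joint angles nearest the present ones, or None.
- manip.read_state(): the state.
- vision.capture(name): name is "side" or "top" or "wrist"; returns a dict with "frame" (400x640x3 uint8, blue, green, red), "depth" (400x640 float32, m along the optical axis (not along the pixel's ray), 0 where there is no reading), "fx", "fy", "cx", "cy" (pixels), "distortion" ([k1, k2, p1, p2, k3] as OpenCV has them; the pictures are not rectified), "camera_from_world" (4x4, takes a point from world to camera coordinates). Camera axes: x right, y down, z forward; pixel columns grow to the right and rows downward; lengths in m; the calibration is good to about 2 mm. A picture is of the moment at which its call begins.
A pose or a line that the arm cannot do raises manip.IKError and nothing moves.
- ticket.job_done(): hands the job in; it is judged then, once.
Trained networks look in the newest picture that a camera, given by its name, has taken for a name from the list of things; names that differ only in an ending like _2 or _b are one class to them, and where a whole thing is asked for, a point or a joint stands for the part that bears it (a point fixed in the world has none). Each returns a list of dicts, best first, with "conf" (0 to 1); they miss things now and then, are a little off and sometimes report something else, mostly with a low value. They report only what shows in the picture. A call takes as long as a camera call. They do not tell look-alikes from the thing itself.
- find_in(label, camera): "uv" ([column, row] in pixels, amid what is visible of it).
- trace(label, camera): "pixels" (400x640 bool, what is visible of it) and "uv" ([column, row] in pixels, amid what is visible of it).
The state is a dict: "t": time; "qpos": joint angles; "dq": joint speeds; "joint_efforts": joint torques, N m; "eef_pos": TCP position; "tool_rot": TCP orientation; "ft_force": force on the tool from outside, world axes, zero at the start; "wrist_torque": the same for the moment, N m; "gripper_width": opening from 0.0 (shut) to 1.0 (fully open); "grasp_force": force on a finger pad.
Only numpy, scipy, OpenCV 4.12 (cv2) and the standard library are available. Lean on these libraries where they do the work, as an engineer would, in place of code of your own. Each camera call takes 0.05 s, during which the arm holds its last target. There are 200 camera calls.

TASK

Take the battery pack out of the portable tester that lies face down on its sloping stand: swing the carrying bail right back off the battery door, press the door's snap tab in while you lift the door off, and lay the door flat on the small empty foam tray, outer face up, lengthwise along the tray and wholly on it. Then lift the pack out of its well and set it flat, rib up, in the dark tote; drop neither part, leave the bail swung back, and leave the other things on the bench where they are.

Things in the scene. Friction and masses are not known exactly. Their poses are not given: they have to be found in the camera images.
- tester: Portable tester, grey case in a black rubber surround, 180x252x60 mm, face down on a fixed sloping aluminium stand: its flat back is up and slopes 30 deg, falling toward the robot's right. It does not move. Origin on the worktop, 104 mm under the middle of the back; x level, toward the high side; y along the tester's long side; z up. Take door and pack square to the back.
- bay (a point): Middle of the battery opening, on the surface of the tester's back, 104 mm over the worktop. x up the slope, y along the tester, z square out of the back. The opening is 54 (x) by 112 (y) mm in a 4 mm panel. The rubber surround begins 80 mm (x) and 116 mm (y) away and stands 3 mm proud (corners 5 mm).
- bail (a joint): Carrying bail of the tester, a U of 9 mm steel rod with a pivot 73 mm either side of the middle. 0: folded flat down the slope over the door; grows as the cross bar swings up and over; pi/2: square to the back; 3.0: stop, laid right back beyond the upper edge. Starts at 0.2 to 0.7, in a gripper's way. Stiff hinge: stays where left, about 1 N at the bar moves it.
- bail_hinge (a point): Middle of the bail's hinge line, which runs along y; 44 mm up the slope (x) and 24 mm out (z) from bay, same axes.
- bail_bar (a point): Middle of the bail's cross bar, a straight round rod along y, 10 mm thick over its 50 mm rubber sleeve, 70 mm from the hinge line: at joint value a it is at (-0.070 cos a, 0, 0.070 sin a) from bail_hinge in that point's axes. It turns freely between finger pads.
- door: Battery door, grey cap 60 (x) by 124 (y) by 18 mm high, 3 mm walls, 60 to 85 g, loose but for tongues and tab. Origin at the centre of its rim, z out of its outer face; closed, its frame is that of bay. Across x it is pinched at its middle, the tab's thumb ridge against the plain +x wall (flat at x = +30 mm, z 0 to 17 mm). Off the tester it rests with its origin 9.5 mm above a flat surface.
- door_tongues (a point): On the door's lower +x (up-slope) rim, midway between two rigid tongues at y = +-38 mm that hook 7 mm under the panel and reach 9.5 mm below the rim. To open, with the tab held in: tip the door 15 to 20 deg about this rim, tab side up, draw it about 12 mm down the slope (-x) so the tongues come out, and lift. Same axes as the door.
- tab (a joint): Flexible snap tab, the middle 40 mm of the door's down-slope (-x) wall, with a hook under the panel. 0: locked; 0.36: pressed fully in toward the door (stop); the hook is free above 0.2. It springs back: about 2 N on the ridge start it, 8 to 10 N hold it in; pinch the door with 15 to 25 N.
- tab_pad (a point): Outermost line of the tab's thumb ridge, a rounded bar (7 mm thick) along y, 40 mm wide, on the outside of the tab, facing down the slope (-x of the door). It lies at door x = -35.5 mm, 7 mm above the door's rim, proud of the wall (x = -30 mm); pressed in, at about x = -32 mm. So the pinched door is about 62 mm wide, its middle about 1 mm to -x.
- pack: Dark battery pack under the door: block 44 (x) by 102 (y) by 30 mm high, with a grip rib 16 (x) by 48 (y) mm whose top is 57 mm above the base; 0.2 to 0.33 kg. Origin at the centre of its base, z toward the rib. In the well its axes are those of bay, base 44 mm below the back, rib 13 mm out of the opening; loose, 1.5 mm play, comes out straight along z.
- tray: Small white foam tray with empty pockets, 160 (x) by 116 (y) mm, flat top 20 mm high; origin under its centre, on the worktop. Tray and tote lie on either side of the tester; which is where changes.
- tote: Dark open tote, 164 (x) by 124 (y) mm, 172x132 over its rim; walls 3 mm thick, 55 mm high, floor 3 mm. Origin under its centre, on the worktop.
- thermos: Bystander: tall white vacuum flask, 58 mm across, 202 high, standing; origin at the centre of its foot
- jar: Bystander: glass screw-lid drinking jar, 68 mm across, 112 high, standing; origin at the centre of its foot
- screwdriver: Bystander: screwdriver lying flat, 178 mm long, 25 thick; origin under its middle, y along it
- multimeter: Bystander: hand multimeter lying face up, 157x77x47 mm; origin under its middle, x along it
- flux: Bystander: small white needle dispenser bottle, 38 mm across, 115 high, standing; origin at the centre of its foot
- tape: Bystander: roll of tape lying flat, 72 mm across, 18 high; origin under its middle
There are look-alikes about, which are no part of the job. There is more than one size of the door; the job needs the larger.

How it is judged:
By the outcome, as a careful person would: the job done as asked, in the order asked, and still so for the second after the job is handed in, with the robot touching nothing.
It also fails if it takes over 72 s, if anything falls off the work surface, if the arm or the gripper's body presses on something with over 40 N, if the wrist force passes 120 N, or if a joint passes its speed limit or range.

## Working session

There is one attempt and no reset: what is moved stays moved. The work goes in short steps, each a Python script; the robot and the scene stay as the last script left them, time stands still between calls to the robot, and variables do not carry over. Pictures are saved under pics/ and viewed, at most 10 in all, crops included, and the job is handed in when it is done.

```bash
mkdir -p pics
cat > h.py <<'E'
import numpy as np, cv2
from workcell import manip, effector, vision, ticket, find_in, trace
from scipy.spatial.transform import Rotation as R
def cap(n):
    return vision.capture(n)
def cloud(c,mask=None):
    d=c["depth"]; m=(d>0) if mask is None else (mask&(d>0))
    v,u=np.nonzero(m)
    K=np.array([[c["fx"],0,c["cx"]],[0,c["fy"],c["cy"]],[0,0,1.]])
    p=cv2.undistortPoints(np.stack([u,v],1).astype(np.float64)[:,None],K,np.array(c["distortion"],float))[:,0]
    z=d[v,u]; P=np.c_[p*z[:,None],z]
    T=np.linalg.inv(np.array(c["camera_from_world"]))
    return P@T[:3,:3].T+T[:3,3], np.stack([u,v],1)
def project(c,P):
    T=np.array(c["camera_from_world"]);K=np.array([[c["fx"],0,c["cx"]],[0,c["fy"],c["cy"]],[0,0,1.]])
    return cv2.projectPoints(np.atleast_2d(np.array(P,float)),cv2.Rodrigues(T[:3,:3])[0],T[:3,3],K,np.array(c["distortion"],float))[0][:,0]
E
cat > a.py <<'E'
from h import *
ims=[]
for n in ("top","side"):
    c=cap(n); ims.append(c["frame"].copy()); cv2.imwrite(f"pics/{n}0.png",c["frame"])
    print(n,np.round(np.linalg.inv(c["camera_from_world"])[:3,3],2),c["fx"])
    for l in "tester bail door tab_pad bail_bar tray tote pack thermos jar screwdriver multimeter flux tape".split():
        try: r=trace(l,n)
        except Exception as e: print(l,e); continue
        for q in r[:3]:
            P,_=cloud(c,q["pixels"])
            print(l,round(q["conf"],2),np.round(q["uv"]).astype(int),len(P),np.round(np.median(P,0),3) if len(P) else "", np.round(P.min(0),3) if len(P) else "",np.round(P.max(0),3) if len(P) else "")
print(manip.nose_length, manip.read_state())
E
python3 a.py
```

```text
top [0.42 0.05 1.03] 365.9140364303912
tester 0.61 [300 177] 5618 [0.582 0.058 0.125] [ 0.445 -0.081  0.   ] [0.726 0.155 0.155]
bail 0.82 [324 181] 370 [ 0.564 -0.001  0.132] [ 0.505 -0.027  0.077] [0.666 0.073 0.155]
door 0.86 [262 280] 518 [0.315 0.163 0.003] [ 0.272  0.125 -0.003] [0.359 0.202 0.023]
door 0.55 [315 176] 1116 [0.58  0.023 0.122] [ 0.518 -0.015  0.103] [0.646 0.061 0.137]
bail_bar 0.75 [326 183] 253 [0.558 0.001 0.132] [ 0.505 -0.029  0.125] [0.664 0.073 0.155]
bail_bar 0.57 [298 179] 5618 [0.581 0.057 0.125] [ 0.445 -0.074 -0.004] [0.748 0.155 0.155]
tray 0.63 [421 217] 2340 [ 0.472 -0.283  0.016] [ 0.401 -0.372 -0.003] [ 0.546 -0.195  0.026]
tote 0.89 [182 213] 3382 [0.504 0.391 0.005] [ 0.403  0.297 -0.004] [0.597 0.485 0.061]
thermos 0.82 [220 245] 786 [0.41  0.234 0.194] [ 0.374  0.218 -0.005] [0.444 0.323 0.206]
jar 0.75 [375 240] 613 [ 0.426 -0.138  0.111] [ 0.391 -0.175 -0.003] [ 0.459 -0.114  0.116]
screwdriver 0.65 [311 259] 361 [0.374 0.023 0.02 ] [ 0.351 -0.102 -0.004] [0.396 0.076 0.028]
multimeter 0.71 [261 138] 444 [0.714 0.16  0.018] [ 0.681  0.123 
[... 1876 characters left out ...]
12  0.106]
0.011 {'t': 1.5, 'qpos': array([-1.35031609e+00,  3.78968587e-01,  1.73422810e+00,  3.35587304e-05,
        1.02851609e+00, -3.32751625e-02]), 'dq': array([-0.00107508, -0.00080038,  0.0003321 , -0.0015819 ,  0.0014483 ,
       -0.00064955]), 'joint_efforts': array([-2.04030925e-04, -7.63679338e+01, -4.34737802e+01,  6.51867036e-02,
        3.89959314e-02,  2.29083474e-05]), 'eef_pos': array([ 0.17574394, -0.67756467,  0.22486984]), 'tool_rot': array([-3.14147355e+00, -3.27227494e-05,  2.53738077e-01]), 'ft_force': array([-0.21172277,  0.08892466, -0.57137765]), 'wrist_torque': array([ 0.0137045 ,  0.03234288, -0.02164544]), 'grasp_force': 0.0, 'gripper_width': 1.0015888090476033}
```

View images.

```bash
python3 -c "
import cv2
a=cv2.imread('pics/top0.png');cv2.imwrite('pics/v1.png',cv2.resize(a[80:320,130:470],None,fx=2.35,fy=2.35,interpolation=cv2.INTER_CUBIC))
a=cv2.imread('pics/side0.png');cv2.imwrite('pics/v2.png',cv2.resize(a[110:330,190:430],None,fx=2.7,fy=2.7,interpolation=cv2.INTER_CUBIC))"
```

```text
(no output)
```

View pics/v1.png

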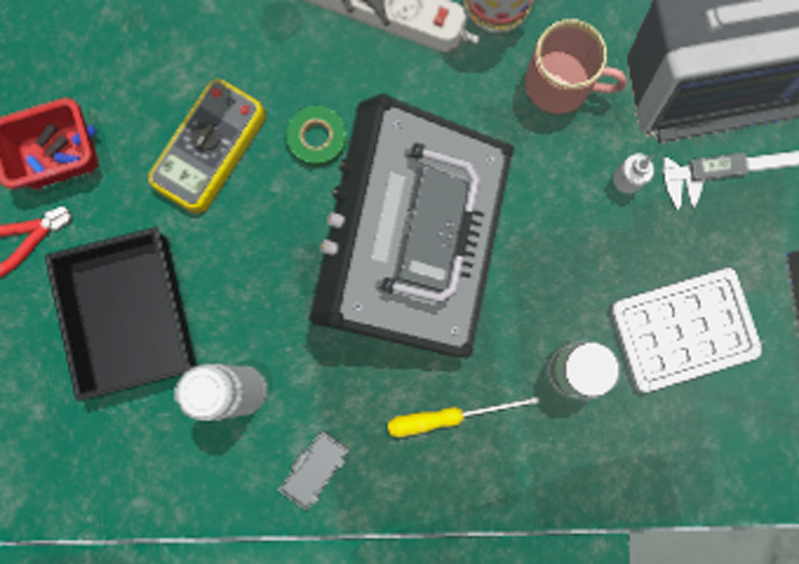

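View pics/v2.png

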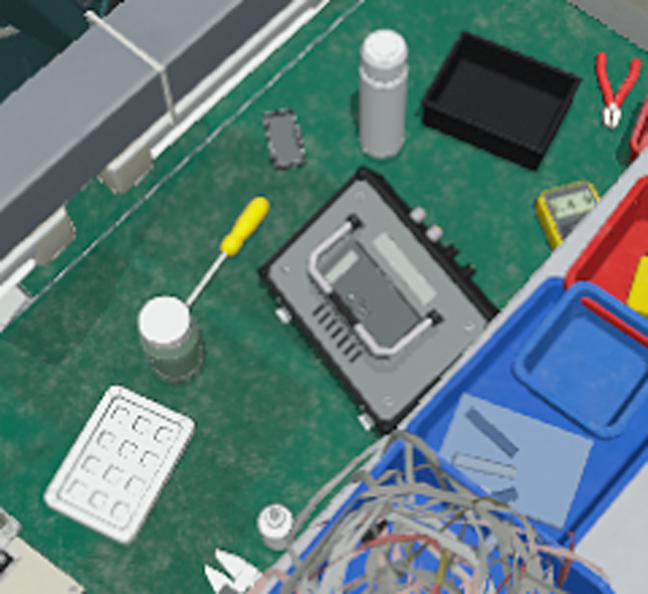

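```bash
cat > b.py <<'E'
from h import *
import json
Ps=[];cols=[]
for n in ("top","side"):
    c=cap(n); P,uv=cloud(c); 
    m=(P[:,0]>.42)&(P[:,0]<.76)&(P[:,1]>-.13)&(P[:,1]<.2)&(P[:,2]>.04)&(P[:,2]<.2)
    Ps.append(P[m]); cols.append(c["frame"][uv[m][:,1],uv[m][:,0]])
rng=np.random.default_rng(0)
def plane(P):
    best=0
    for _ in range(2000):
        q=P[rng.choice(len(P),3,False)]; n=np.cross(q[1]-q[0],q[2]-q[0]); l=np.linalg.norm(n)
        if l<1e-5: continue
        n/=l; n*=np.sign(n[2])
        if abs(n[2]-np.cos(np.pi/6))>.03: continue
        k=(abs((P-q[0])@n)<.003).sum()
        if k>best: best=k;b=(n,q[0])
    n,o=b
    for _ in range(5):
        I=P[abs((P-o)@n)<.0025]; o=I.mean(0); n=np.linalg.svd(I-o)[2][2]; n*=np.sign(n[2])
    return n,o,I
for k,P in enumerate(Ps+[np.vstack(Ps)]):
    n,o,I=plane(P); print(k,len(I),np.round(n,3),np.degrees(np.arccos(n[2])),"yaw x:",np.degrees(np.arctan2(-n[1],-n[0])),np.round(o,4), 'rms',((I-o)@n).std())
    # minarearect of outline projected in horizontal? in-plane
    yaw=np.arctan2(-n[1],-n[0])
    x=np.array([np.cos(yaw)*np.cos(np.pi/6),np.sin(yaw)*np.cos(np.pi/6),.5]); z=np.array([-np.cos(yaw)*.5,-np.sin(yaw)*.5,np.cos(np.pi/6)]); y=np.cross(z,x)
    B=np.c_[x,y,z]
    L=(P-o)@B
    for nm,S in (("plane",L[abs(L[:,2])<.0025]),("rim",L[(abs(L[:,2]-.003)<.006)]),("door",L[(abs(L[:,2]-.018)<.003)&(abs(L[:,0])<.06)&(abs(L[:,1])<.09)])):
        r=cv2.minAreaRect(S[:,:2].astype(np.float32)*1000)
        print(nm,len(S),np.round(r[0],1),np.round(r[1],1),round(r[2],2),"pct",np.round(np.percentile(S[:,:2],[1,99],axis=0)*1000,1).tolist(), 'z',round(np.median(S[:,2])*1000,1))
np.savez("t.npz",**{f"P{k}":P for k,P in enumerate(Ps)},c0=cols[0],c1=cols[1],n=n,o=o)
E
python3 b.py
```

```text
0 3652 [-0.112 -0.488  0.866] 30.013252122550448 yaw x: 77.08889705648134 [0.5816 0.0367 0.1099] rms 0.0012369996141418105
plane 3650 [-28.1 -40.3] [328.3 219. ] 89.35 pct [[-97.6, -126.2], [79.6, 120.8]] z -0.0
rim 4350 [-28.1 -40.9] [329.5 219. ] 89.35 pct [[-97.8, -127.0], [79.6, 120.8]] z 0.2
door 962 [-2.9 -0. ] [ 80.4 151.7] 0.6 pct [[-40.9, -64.4], [18.9, 57.7]] z 17.7
1 2199 [-0.112 -0.486  0.867] 29.89879937875061 yaw x: 77.01900928558904 [0.5893 0.0263 0.1049] rms 0.0013249642689801679
plane 2186 [-1.7  2.1] [253.7 181.2] 89.94 pct [[-89.7, -119.4], [87.1, 127.0]] z -0.0
rim 2957 [-1.7  2.1] [253.7 181.2] 89.94 pct [[-89.6, -120.3], [87.2, 126.3]] z 0.4
door 513 [6.3 5.7] [133.7  68.8] 88.38 pct [[-26.3, -58.8], [27.4, 63.1]] z 17.7
2 5842 [-0.112 -0.487  0.866] 30.004851132585696 yaw x: 77.06153391536498 [0.5843 0.0331 0.1081] rms 0.0012688320270566197
plane 5840 [-24.7 -36.9] [328.3 219. ] 89.37 pct [[-94.6, -123.9], [82.5, 122.7]] z -0.0
rim 7285 [-24.7 -37.5] [329.5 219. ] 89.37 pct [[-95.2, -124.7], [82.6, 123.1]] z 0.3
door 1478 [0.5 3.5] [ 80.4 151.7] 0.63 pct [[-37.2, -62.9], [22.0, 61.1]] z 17.7
```

```bash
cat >> h.py <<'E'
YAW=np.radians(77.04); BAY=np.array([.585,.027,.104])
_c,_s,_a=np.cos(YAW),np.sin(YAW),np.pi/6
B=R.from_matrix(np.array([[_c*np.cos(_a),-_s,-_c*.5],[_s*np.cos(_a),_c,-_s*.5],[.5,0,np.cos(_a)]]))
def toW(p): return BAY+B.apply(p)
FLIP=1
def ori(th=0,base=None,flip=None):
    # tool z = -bay z, tool y = +-bay x, tipped by th about bay y
    f=FLIP if flip is None else flip
    M=np.array([[0,f,0],[f,0,0],[0,0,-1.]]) # columns: tool x=f*y, tool y=f*x, z=-z
    Rr=(B if base is None else base)*R.from_euler('y',th)*R.from_matrix(M)
    return Rr.as_euler('xyz')
E
cat > c.py <<'E'
from h import *
D=np.load("t.npz")
for k in (0,1):
    L=B.inv().apply(D[f"P{k}"]-BAY)
    m=(L[:,2]>.03)&(abs(L[:,1])<.03)&(abs(L[:,0])<.09)
    b=L[m]; 
    ang=np.arctan2(b[:,2]-.024,-(b[:,0]-.044)); r=np.hypot(b[:,2]-.024,b[:,0]-.044)
    print("bar",k,m.sum(),np.round(np.median(b,0),4),"a",np.percentile(ang,[10,50,90]),"r",np.median(r))
for n in ("top","side"):
    c=cap(n)
    for l in ("tray","tote"):
        q=trace(l,n)[0]; P,_=cloud(c,q["pixels"]); h=.02 if l=="tray" else .055
        S=P[abs(P[:,2]-h)<.006]
        r=cv2.minAreaRect(S[:,:2].astype(np.float32)*1000); print(n,l,len(S),np.round(r[0],1),np.round(r[1],1),round(r[2],1), round(np.median(S[:,2]),4))
    for l in ("thermos","jar"):
        q=trace(l,n)[0]; P,_=cloud(c,q["pixels"]); S=P[P[:,2]>P[:,2].max()-.012]; print(l,S[:,:2].min(0),S[:,:2].max(0))
a=.4
for f in (1,-1):
    for nm,p,th in (("pre",(-.02,0,.12),0),("end",(.113,0,.026),0),("door",(-.001,0,.0155),0),("tip",(-.013,0,.02),.28),("lift",(0,0,.15),0)):
        q=manip.ik(toW(np.array(p)),ori(th,flip=f)); print(f,nm,None if q is None else np.round(q,2))
E
python3 c.py
```

```text
bar 0 93 [-0.0223  0.0017  0.0425] a [0.21871875 0.26951946 0.29092347] r 0.06885902883811192
bar 1 66 [-0.0245  0.0001  0.0415] a [0.19527422 0.24252774 0.30225329] r 0.07119976729214342
top tray 1615 [ 473.4 -284.4] [114.4 160. ] 15.7 0.0176
top tote 610 [500.5 377.8] [173.  134.5] 13.7 0.0551
thermos [0.38545598 0.22190995] [0.43492615 0.26927842]
jar [ 0.39904403 -0.17523815] [ 0.45459571 -0.11932244]
side tray 1032 [ 478.4 -288.3] [112.4 158.5] 16.9 0.0174
side tote 312 [502.5 376. ] [174.4 135.8] 11.9 0.053
thermos [0.39157391 0.21882384] [0.44078844 0.26566682]
jar [ 0.40114854 -0.17895391] [ 0.46005647 -0.12331934]
1 pre [-0.35  0.26  2.04  0.62  1.02 -2.08]
1 end [-0.07  0.29  2.02  0.7   0.87 -1.89]
1 door [-0.23  0.38  2.06  0.73  0.85 -2.11]
1 tip [-0.14  0.35  2.05  0.36  0.76 -1.74]
1 lift [-0.35  0.2   2.02  0.6   1.07 -2.03]
-1 pre [-0.35  0.26  2.04  0.62  1.02  1.06]
-1 end [-0.07  0.29  2.02  0.7   0.87  1.25]
-1 door [-0.23  0.38  2.06  0.73  0.85  1.03]
-1 tip [-0.14  0.35  2.05  0.36  0.76  1.4 ]
-1 lift [-0.35  0.2   2.02  0.6   1.07  1.11]
```

```bash
sed -i 's/^FLIP=1/FLIP=-1/' h.py
cat > d.py <<'E'
from h import *
manip.reach(toW([-.024,0,.17]),ori())
effector.command_gripper(.42)
st=manip.read_state();print(st["t"],st["eef_pos"]-toW([-.024,0,.17]),st["ft_force"])
c=cap("wrist"); cv2.imwrite("pics/w1.png",c["frame"])
P,uv=cloud(c); L=B.inv().apply(P-BAY); col=c["frame"][uv[:,1],uv[:,0]]
np.savez("w1.npz",L=L,uv=uv,col=col)
print(B.inv().apply(np.linalg.inv(c["camera_from_world"])[:3,3]-BAY))
m=(abs(L[:,2])<.006)&(abs(L[:,0])<.075)&(abs(L[:,1])<.1); A=np.c_[L[m][:,:2],np.ones(m.sum())]; print("plane",np.linalg.lstsq(A,L[m][:,2],rcond=None)[0],m.sum())
m=(abs(L[:,2]-.018)<.003)&(abs(L[:,0])<.05)&(abs(L[:,1])<.08); S=L[m]; print("door",m.sum(),np.percentile(S,[1,5,50,95,99],axis=0))
m=(L[:,2]>.03)&(L[:,2]<.07)&(abs(L[:,1])<.03)&(abs(L[:,0])<.09); b=L[m]; print("bar",m.sum(),np.percentile(b,[5,25,50,75,95],axis=0))
for l in ("door","tab_pad","bail_bar"): print(l,[(round(r["conf"],2),np.round(r["uv"])) for r in find_in(l,"wrist")][:3])
E
python3 d.py
```

```text
5.5333 [-7.52394754e-06  3.00235953e-05 -1.65448129e-05] [1.43373204 0.25209606 0.0920775 ]
[-0.02476497 -0.08608789  0.32966922]
plane [0.00047227 0.00017358 0.00112645] 15071
door 5237 [[-0.03401629 -0.06122653  0.01727717]
 [-0.02163476 -0.0573802   0.01783927]
 [-0.00070795 -0.00950209  0.01902586]
 [ 0.02236935  0.05129711  0.02017593]
 [ 0.02464539  0.05934662  0.02063492]]
bar 636 [[-0.03227988 -0.02660564  0.04069836]
 [-0.03025319 -0.01547059  0.04258252]
 [-0.02748173 -0.0014002   0.04360441]
 [-0.0246192   0.01343596  0.04438816]
 [-0.02269822  0.02633222  0.04522896]]
door [(0.78, array([298., 329.])), (0.61, array([184., 121.])), (0.57, array([298., 184.]))]
tab_pad [(0.58, array([289., 326.])), (0.5, array([329., 188.]))]
bail_bar [(0.93, array([318., 167.]))]
```

View pics/w1.png

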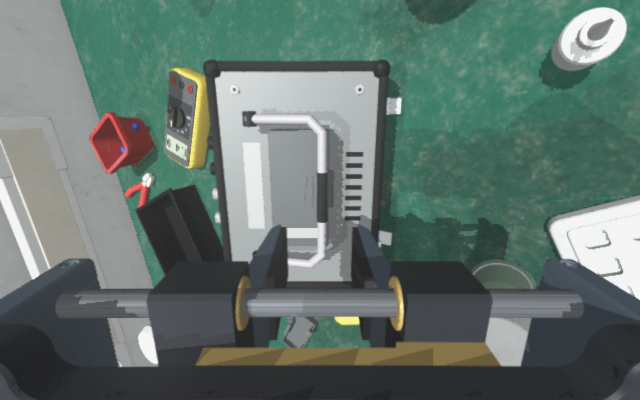

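Run:
```python
import numpy as np
D=np.load("w1.npz");L=D["L"];g=D["col"].astype(float).mean(1)
z=L[:,2]
def edges(ax,lo,hi,oth):
    m=(abs(z)<.012)&oth&(L[:,ax]>lo)&(L[:,ax]<hi)
    bins=np.arange(lo,hi,.001); i=np.digitize(L[m][:,ax],bins)
    print(ax,lo,[int(np.median(g[m][i==k])) if (i==k).sum()>3 else -1 for k in range(1,len(bins))])
r=(L[:,1]>-.1)&(L[:,1]<-.07)
edges(0,.07,.1,r); edges(0,-.1,-.07,r); edges(1,-.13,-.105,abs(L[:,0])<.05)
# door top vs panel along x at y -.05..-.03 : z profile
m=(L[:,1]>-.05)&(L[:,1]<-.03)&(abs(L[:,0])<.045); 
for k in range(-44,44,2):
    q=m&(L[:,0]*1000>=k)&(L[:,0]*1000<k+2); print(k,round(np.median(z[q])*1000,1) if q.sum() else None,end="; ")
m=(abs(L[:,0])<.02)&(L[:,1]<-.05)&(L[:,1]>-.075);print()
for k in range(-75,-50,1):
    q=m&(L[:,1]*1000>=k)&(L[:,1]*1000<k+1); print(k,round(np.median(z[q])*1000,1) if q.sum() else None,end="; ")
```

```text
0 0.07 [215, 215, 214, 215, 215, 214, 210, 183, 77, 64, 67, 69, 72, 73, 74, 78, 92, 95, -1, -1, -1, -1, -1, -1, -1, -1, -1, -1, -1]
0 -0.1 [-1, -1, -1, -1, -1, -1, -1, 116, 73, 60, 61, 64, 67, 69, 69, 70, 94, 159, 180, 183, 183, 183, 183, 183, 183, 183, 183, 184, 184]
1 -0.13 [-1, -1, -1, -1, 80, 69, 70, 71, 71, 70, 68, 66, 73, 129, 192, 204, 204, 204, 203, 203, 203, 202, 202, 202, 201]
-44 253.4; -42 253.3; -40 253.3; -38 253.4; -36 253.7; -34 253.5; -32 253.3; -30 253.5; -28 253.4; -26 253.3; -24 253.2; -22 253.6; -20 253.4; -18 253.6; -16 253.5; -14 253.4; -12 253.3; -10 253.4; -8 253.7; -6 253.5; -4 255.0; -2 258.5; 0 259.6; 2 259.9; 4 259.5; 6 259.9; 8 259.6; 10 259.4; 12 259.5; 14 259.6; 16 259.5; 18 259.5; 20 19.0; 22 20.7; 24 253.7; 26 254.1; 28 253.6; 30 253.6; 32 253.5; 34 273.5; 36 275.4; 38 273.9; 40 270.8; 42 254.8; 
-75 36.7; -74 38.5; -73 38.6; -72 38.3; -71 38.1; -70 37.1; -69 36.5; -68 41.2; -67 1.5; -66 1.2; -65 1.0; -64 0.9; -63 5.9; -62 18.5; -61 18.9; -60 18.9; -59 18.9; -58 18.9; -57 18.7; -56 18.8; -55 19.1; -54 19.0; -53 19.2; -52 18.9; -51 18.8;
```

```bash
sed -i 's/^FLIP=-1/FLIP=-1\nBAY=toW(np.array([-.002,-.0004,.0006]))/' h.py
cat > e.py <<'E'
from h import *
a0=.21; O=np.array([.044,0,.024+.002]) # TCP 2 mm behind the bar
tgt=lambda a: O+.07*np.array([-np.cos(a),0,np.sin(a)])
manip.line_to(toW(tgt(a0)),vel=.15)
effector.command_gripper(0)
def fb():
    s=manip.read_state(); return s,B.inv().apply(s["ft_force"])
s,f=fb(); print(s["t"],s["gripper_width"]*91,s["grasp_force"],np.round(f,1))
off=np.zeros(3)
for a in np.r_[np.arange(.45,2.9,.3),2.95]:
    manip.line_to(toW(tgt(a)+off),vel=.08)
    s,f=fb(); rad=np.array([-np.cos(a),0,np.sin(a)]); fr=f@rad
    print(round(a,2),s["t"],round(s["gripper_width"]*91,1),np.round(f,1),"rad",round(fr,1))
    if np.linalg.norm(f)>45: print("STOP");break
    off+=rad*np.clip(fr*.00004,-.0008,.0008)
E
python3 e.py
```

```text
7.2917 9.666100797018453 30.000177025794983 [ 0.5 -0.   1.7]
0.45 7.65 9.7 [-6.4 -0.9  2. ] rad 6.7
0.75 8.0583 9.8 [-13.8   1.3  11.8] rad 18.1
1.05 8.4667 9.2 [-12.9   4.2  19.1] rad 23.0
1.35 8.875 9.6 [-4.9  2.8 16.3] rad 17.0
1.65 9.2833 9.2 [ 0.7 -0.3 10. ] rad 10.0
1.95 9.6917 9.2 [ 0.7 -4.4  4.5] rad 4.4
2.25 10.1 9.8 [-0.6 -5.9  2.3] rad 1.4
2.55 10.5083 9.5 [-0.1 -5.9  1.3] rad 0.6
2.85 10.9167 9.6 [ 2.7 -5.6  0.5] rad 2.7
2.95 11.1667 9.5 [ 3.9 -5.4  0.8] rad 3.9
```

```bash
cat > f.py <<'E'
from h import *
s=manip.read_state(); p=B.inv().apply(s["eef_pos"]-BAY)
effector.command_gripper(.4)
manip.line_to(toW(p+[0,0,.06]),vel=.2)
manip.line_to(toW([-.002,0,.13]),vel=.25)
effector.command_gripper(1.)
c=cap("wrist"); cv2.imwrite("pics/w2.png",c["frame"])
P,uv=cloud(c); L=B.inv().apply(P-BAY); g=c["frame"][uv[:,1],uv[:,0]].astype(float).mean(1)
m=(abs(L[:,2])<.005)&(abs(L[:,0])<.075)&(abs(L[:,1])<.1); print("plane z",np.median(L[m][:,2]),m.sum())
for ys in (-.055,-.03,-.005,.015):
    print("y",ys)
    for k in list(range(-40,-25,1))+list(range(22,36)):
        q=(abs(L[:,1]-ys)<.006)&(L[:,0]*1000>=k)&(L[:,0]*1000<k+1)&(L[:,2]<.06); print(k,(round(np.median(L[q][:,2])*1000,1),q.sum()) if q.sum() else None,end="; ")
m=(abs(L[:,0])<.02)&(L[:,2]>.012)&(L[:,2]<.03);print("\ny ext",np.percentile(L[m][:,1],[0,.5,99.5,100]))
r=(L[:,1]>-.09)&(L[:,1]<-.05)&(abs(L[:,2])<.012)
for lo,hi in ((.07,.09),(-.09,-.07)): print([int(np.median(g[r&(L[:,0]>=x)&(L[:,0]<x+.001)])) if (r&(L[:,0]>=x)&(L[:,0]<x+.001)).any() else -1 for x in np.arange(lo,hi,.001)])
print(manip.read_state()["t"])
E
python3 f.py
```

```text
plane z 0.0004889288029759353 21416
y -0.055
-40 (np.float64(0.7), np.int64(15)); -39 (np.float64(0.7), np.int64(14)); -38 (np.float64(0.5), np.int64(13)); -37 (np.float64(0.2), np.int64(13)); -36 (np.float64(0.6), np.int64(13)); -35 (np.float64(0.2), np.int64(14)); -34 (np.float64(0.2), np.int64(1)); -33 (np.float64(17.5), np.int64(7)); -32 (np.float64(18.1), np.int64(18)); -31 (np.float64(18.7), np.int64(18)); -30 (np.float64(18.5), np.int64(15)); -29 (np.float64(18.2), np.int64(15)); -28 (np.float64(18.2), np.int64(16)); -27 (np.float64(18.4), np.int64(18)); -26 (np.float64(18.1), np.int64(23)); 22 (np.float64(18.5), np.int64(16)); 23 (np.float64(18.1), np.int64(18)); 24 (np.float64(18.6), np.int64(23)); 25 (np.float64(18.4), np.int64(14)); 26 (np.float64(18.2), np.int64(16)); 27 (np.float64(17.0), np.int64(4)); 28 None; 29 (np.float64(0.1), np.int64(9)); 30 (np.float64(0.5), np.int64(13)); 31 (np.float64(0.3), np.int64(16)); 32 (np.float64(0.4), np.int64(15)); 33 (np.float64(0.4), np.int64(17)); 34 (np.float64(0.6), np.int64(14)); 35 (np.float64(0.4), np.int64(15)); y -0.03
-40 (
[... 2640 characters left out ...]
4(12)); 23 (np.float64(18.4), np.int64(12)); 24 (np.float64(18.5), np.int64(12)); 25 (np.float64(18.3), np.int64(15)); 26 (np.float64(18.3), np.int64(15)); 27 (np.float64(17.2), np.int64(5)); 28 None; 29 (np.float64(0.5), np.int64(12)); 30 (np.float64(0.6), np.int64(11)); 31 (np.float64(0.2), np.int64(11)); 32 (np.float64(0.1), np.int64(11)); 33 (np.float64(0.1), np.int64(13)); 34 (np.float64(0.6), np.int64(10)); 35 (np.float64(0.3), np.int64(12)); 
y ext [-0.06181143 -0.06171053  0.06112256  0.06182538]
[197, 198, 198, 198, 199, 199, 198, 197, 187, 155, 75, 62, 64, 67, 70, 61, 71, 70, 82, 89]
[54, 54, 56, 59, 63, 65, 65, 65, 80, 158, 174, 175, 175, 176, 175, 176, 175, 176, 176, 176]
13.8167
```

View pics/w2.png

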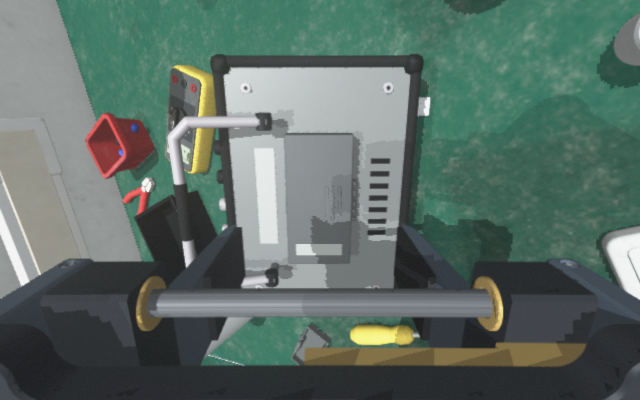

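```bash
cat > g.py <<'E'
from h import *
X=-.0022
manip.line_to(toW([X,0,.03]),vel=.15)
hit=manip.line_to(toW([X,0,.005]),vel=.02,threshold=4)
s=manip.read_state(); p=B.inv().apply(s["eef_pos"]-BAY); print(hit,s["t"],p,B.inv().apply(s["ft_force"]))
zt=p[2]+.0045
manip.line_to(toW([X,0,zt]),vel=.05)
for w in (.70,.675,.66):
    effector.command_gripper(w); manip.hold(.15)
    s=manip.read_state(); print(w,s["t"],s["gripper_width"]*91,s["grasp_force"],np.round(B.inv().apply(s["ft_force"]),1))
    if s["grasp_force"]>15: break
print("zt",zt)
E
python3 g.py
```

```text
True 15.5083 [-2.20458551e-03  8.62328130e-05  1.17709578e-02] [0.7934054  1.99178458 8.06066205]
0.7 16.5083 63.79152019767665 5.875229090452194 [-0.4 -0.8 -0.6]
0.675 16.9083 61.347427271837326 28.13639223575592 [-0.7 -0.1 -1.3]
zt 0.016270957770879616
```

```bash
cat > i.py <<'E'
from h import *
def rep(n):
    s=manip.read_state(); f=B.inv().apply(s["ft_force"]); print(n,round(s["t"],2),round(s["gripper_width"]*91,2),round(s["grasp_force"],1),np.round(f,1)); return np.linalg.norm(f)
effector.command_gripper(.679); rep("w")
X,zt=-.0022,.01627
piv=np.array([.029,0,.0005]); v=np.array([X,0,zt])-piv
def pose(th,d): return toW(piv+R.from_euler('y',th).apply(v)+d),ori(th)
ok=True
for th,d in ((6,(0,0,.0003)),(12,(0,0,.0006)),(17,(0,0,.001)),(17,(-.006,0,.001)),(17,(-.0135,0,.0015)),(17,(-.0135,0,.012))):
    P,o=pose(np.radians(th),np.array(d)); manip.line_to(P,o,vel=.03)
    if rep((th,d))>25: ok=False;break
E
python3 i.py
```

```text
w 17.12 62.12 18.3 [-1.1  0.8 -1.1]
(6, (0, 0, 0.0003)) 17.41 62.26 17.9 [-1.4 -0.1 -0.3]
(12, (0, 0, 0.0006)) 17.69 61.74 17.9 [ 0.1 -0.8 -0.4]
(17, (0, 0, 0.001)) 17.95 61.91 17.9 [-0.3 -0.3  0.1]
(17, (-0.006, 0, 0.001)) 18.3 61.83 17.9 [ 0.3 -0.6 -0.2]
(17, (-0.0135, 0, 0.0015)) 18.7 61.98 17.9 [-0.5  0.2 -0.8]
(17, (-0.0135, 0, 0.012)) 19.2 61.95 17.9 [-0.2  0.5 -1.4]
```

```bash
cat > j.py <<'E'
from h import *
def rep(n):
    s=manip.read_state(); print(n,round(s["t"],2),round(s["gripper_width"]*91,2),round(s["grasp_force"],1),np.round(s["ft_force"],1))
th=np.radians(17); piv=np.array([.029,0,.0005]); v=np.array([-.0022,0,.01627])-piv
manip.line_to(toW(piv+R.from_euler('y',th).apply(v)+[-.0135,0,.09]),ori(th),vel=.15); rep("lift")
cs=[]
T=np.array([.476,-.2865]); 
q0=manip.read_state()["qpos"]
for psi in (16.3,196.3):
    b=R.from_euler('z',psi,degrees=True); o=ori(base=b); off=b.apply([-.001,0,0])
    q=manip.ik(np.r_[T,.15]+off,o)
    if q is not None: cs.append((abs(q-q0).max(),psi,o,off)); print(psi,np.round(q,2))
_,psi,o,off=min(cs,key=lambda c:c[0])
manip.reach(np.r_[T,.14]+off,o); rep("over")
c=cap("side"); cv2.imwrite("pics/s2.png",cv2.resize(c["frame"][150:380,130:430],None,fx=2.5,fy=2.5))
c=cap("top"); r=trace("tray","top")
for q in r[:2]:
    P,_=cloud(c,q["pixels"]); print("tray",q["conf"],np.round(np.median(P,0),3))
np.savez("j.npz",o=o,off=off,T=T)
E
python3 j.py
```

```text
lift 19.87 61.99 17.9 [-0.8 -0.1 -0.8]
16.3 [-0.59  0.26  2.06 -0.    0.82  2.27]
196.3 [-0.58  0.26  2.06  0.    0.82 -0.87]
over 20.92 62.18 17.9 [ 0.1 -0.  -0.4]
tray 0.83 [ 0.459 -0.241  0.017]
```

View pics/s2.png

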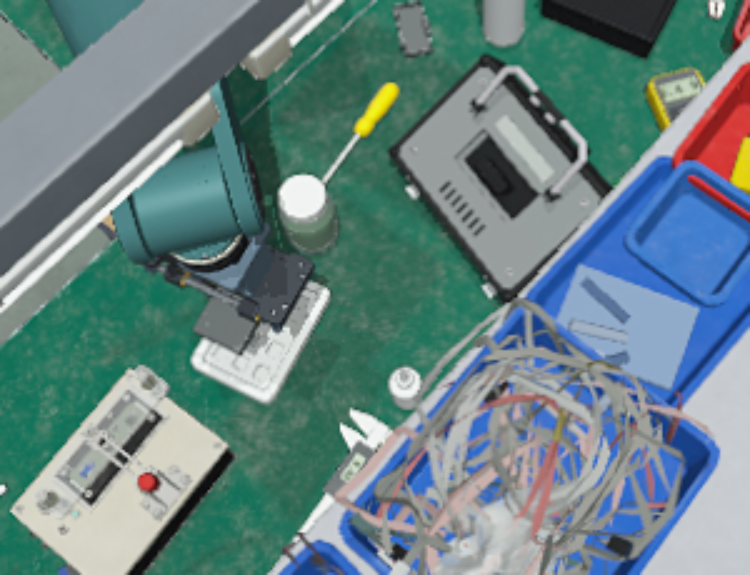

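The picture shows the door held at (230,325) over the tray at (265,340). The well is open with the pack in it at (500,175), and the bail is back at (550,110).

```bash
cat > k.py <<'E'
from h import *
D=np.load("j.npz"); p=np.r_[D["T"],0]+D["off"]; o=D["o"]
manip.line_to(p+[0,0,.055],vel=.12)
hit=manip.line_to(p+[0,0,.0435],vel=.02,threshold=2.5)
s=manip.read_state(); print(hit,s["t"],s["eef_pos"],s["ft_force"])
effector.command_gripper(.69); effector.command_gripper(.72); effector.command_gripper(.9)
manip.line_to(p+[0,0,.14],vel=.2)
# on to the pack
manip.reach(toW([-.0025,0,.13]),ori())
effector.command_gripper(.45)
s=manip.read_state(); print(s["t"])
for n in ("top","side"):
    c=cap(n); cv2.imwrite(f"pics/{n}3.png",c["frame"])
    P,uv=cloud(c); m=(abs(P[:,0]-.476)<.1)&(abs(P[:,1]+.2865)<.1)&(P[:,2]>.037)&(P[:,2]<.06)
    r=cv2.minAreaRect((P[m][:,:2]*1000).astype(np.float32)); print(n,m.sum(),np.round(r[0],1),np.round(r[1],1),round(r[2],1),np.percentile(P[m][:,2],[5,50,95]))
c=cap("wrist"); cv2.imwrite("pics/w3.png",c["frame"])
P,uv=cloud(c); L=B.inv().apply(P-BAY)
m=(abs(L[:,2]-.013)<.004)&(abs(L[:,0])<.02)&(abs(L[:,1])<.04); print("rib",m.sum(),np.percentile(L[m],[1,50,99],axis=0))
a=cv2.imread("pics/top3.png")[110:260,230:470]; b=c["frame"][60:260,150:450]
cv2.imwrite("pics/v5.png",np.vstack([cv2.resize(a,(540,337)),cv2.resize(b,(390,260)) if 0 else cv2.copyMakeBorder(cv2.resize(b,(390,260)),0,0,0,150,0)]))
E
python3 k.py
```

```text
True 22.4417 [ 0.47490694 -0.28678491  0.04453441] [-0.37899086 -0.33735787  1.42310474]
25.875Traceback (most recent call last):
  File "k.py", line 15, in <module>
    r=cv2.minAreaRect((P[m][:,:2]*1000).astype(np.float32)); print(n,m.sum(),np.round(r[0],1),np.round(r[1],1),round(r[2],1),np.percentile(P[m][:,2],[5,50,95]))
                                                                                                                             ~~~~~~~~~~~~~^^^^^^^^^^^^^^^^^^^^^
    return _quantile_unchecked(
        a, q, axis, out, overwrite_input, method, keepdims, weights)
    return _ureduce(a,
                    func=_quantile_ureduce_func,
    ...<5 lines>...
                    overwrite_input=overwrite_input,
                    method=method)
    r = func(a, **kwargs)
    result = _quantile(arr,
                       quantiles=q,
    ...<2 lines>...
                       out=out,
                       weights=wgt)
    slices_having_nans = np.isnan(arr[-1, ...])
                                  ~~~^^^^^^^^^
IndexError: index -1 is out of bounds for axis 0 with size 0
```

```bash
cat > l.py <<'E'
from h import *
c=cap("side"); a=c["frame"][150:380,130:430]
P,uv=cloud(c); m=(abs(P[:,0]-.476)<.1)&(abs(P[:,1]+.2865)<.1)&(P[:,2]>.038)&(P[:,2]<.06)
if m.sum()>20:
    r=cv2.minAreaRect((P[m][:,:2]*1000).astype(np.float32)); print(m.sum(),np.round(r[0],1),np.round(r[1],1),round(r[2],1),np.percentile(P[m][:,2],[5,50,95]))
c=cap("wrist"); b=c["frame"][60:300,150:500]
P,uv=cloud(c); L=B.inv().apply(P-BAY)
m=(abs(L[:,2]-.013)<.005)&(abs(L[:,0])<.02)&(abs(L[:,1])<.04); print("rib",m.sum(),np.percentile(L[m],[1,50,99],axis=0) if m.any() else "")
cv2.imwrite("pics/v5.png",np.hstack([cv2.resize(a,(400,307)),cv2.resize(b,(400,307))]))
E
python3 l.py
```

```text
838 [ 477.5 -285.9] [ 65.9 125.7] 15.6 [0.04171309 0.04650918 0.05064249]
rib 878 [[-0.01068925 -0.02385211  0.00976736]
 [-0.00221464 -0.00150682  0.01328503]
 [ 0.00541438  0.02257491  0.01500388]]
```

View pics/v5.png

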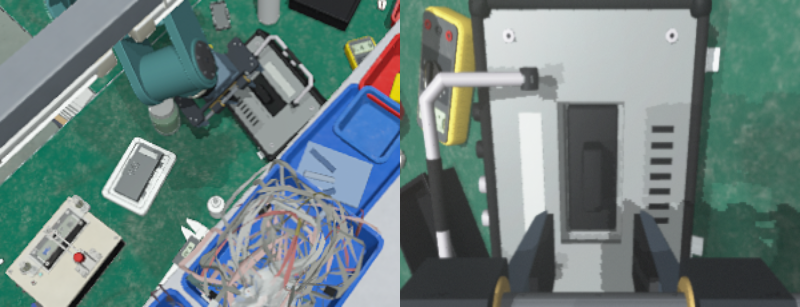

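The left half shows the door flat on the tray at (140,170), and the depth fit puts it at (477,-286) mm, 15.6°. The right half shows the pack's rib at (597,180) in the open well.

```bash
cat > m.py <<'E'
from h import *
def rep(n):
    s=manip.read_state(); print(n,round(s["t"],2),round(s["gripper_width"]*91,2),round(s["grasp_force"],1),np.round(B.inv().apply(s["ft_force"]),1)); return s
manip.line_to(toW([-.002,-.001,.03]),vel=.15)
print(manip.line_to(toW([-.002,-.001,.0128]),vel=.03,threshold=6))
effector.command_gripper(0); s=rep("grip")
z=B.inv().apply(s["eef_pos"]-BAY)[2]
manip.line_to(toW([-.002,-.001,z+.01]),vel=.04); rep("10")
manip.line_to(toW([-.002,-.001,z+.06]),vel=.08); rep("60")
manip.line_to(toW([-.002,-.001,z+.13]),vel=.15); s=rep("130")
q0=s["qpos"]; T=np.array([.5015,.377]); cs=[]
for psi in (102.8,282.8):
    b=R.from_euler('z',psi,degrees=True); o=ori(base=b); q=manip.ik(np.r_[T,.29],o)
    if q is not None: cs.append((abs(q-q0).max(),psi,o)); print(psi,np.round(q,2))
_,psi,o=min(cs,key=lambda c:c[0])
print(z,psi); np.savez("m.npz",o=o,T=T,z=z)
c=cap("wrist"); b=c["frame"]
c=cap("side"); a=c["frame"][110:340,230:470]
cv2.imwrite("pics/v6.png",np.hstack([cv2.resize(a,(360,345)),cv2.resize(b,(440,345))]))
E
python3 m.py
```

```text
False
grip 28.07 15.54 30.0 [6.6 1.6 1.4]
10 28.48 15.98 30.0 [6.6 1.  1.9]
60 29.25 15.64 30.0 [-1.5 -0.6 -2.6]
130 29.87 15.5 30.0 [-1.6 -0.4 -1.9]
102.8 [ 0.61  0.2   1.84 -0.    1.1   1.95]
282.8 [ 0.61  0.2   1.84 -0.    1.1  -1.19]
0.012950553665578578 102.8
```

View pics/v6.png

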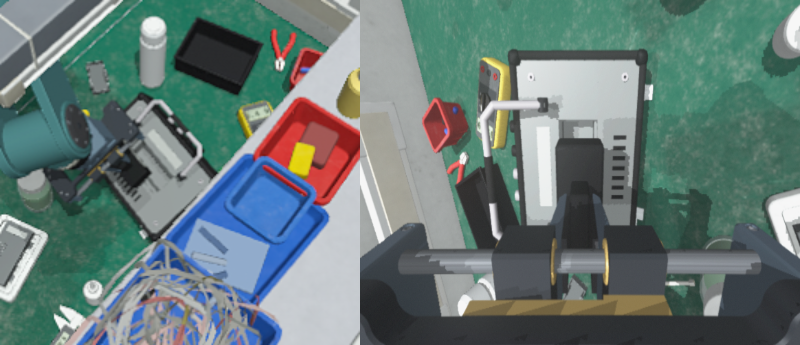

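```bash
cat > n.py <<'E'
from h import *
def rep(n):
    s=manip.read_state(); print(n,round(s["t"],2),np.round(s["eef_pos"],4),round(s["gripper_width"]*91,2),np.round(s["ft_force"],1)); return s
D=np.load("m.npz"); o=D["o"]; p=np.r_[D["T"],0]
s=manip.read_state(); manip.line_to(s["eef_pos"]+[0,0,.08],vel=.25)
manip.reach(p+[0,0,.30],o); rep("over")
manip.line_to(p+[0,0,.085],vel=.15); rep("low")
print(manip.line_to(p+[0,0,.054],vel=.025,threshold=3)); rep("down")
effector.command_gripper(.3)
manip.line_to(p+[0,0,.2],vel=.2)
manip.reach(toW([-.05,0,.25]),ori()) ; rep("away")
for n in ("top","side"):
    c=cap(n); cv2.imwrite(f"pics/{n}4.png",c["frame"]); P,uv=cloud(c)
    m=(abs(P[:,0]-.5)<.075)&(abs(P[:,1]-.377)<.05)
    for lo,hi in ((.027,.04),(.052,.066)):
        k=m&(P[:,2]>lo)&(P[:,2]<hi)
        if k.sum()>10:
            r=cv2.minAreaRect((P[k][:,:2]*1000).astype(np.float32)); print(n,lo,k.sum(),np.round(r[0]),np.round(r[1]),round(r[2]),np.round(np.percentile(P[k][:,2],[5,50,95]),4))
a=cv2.imread("pics/top4.png")[70:320,130:470]; b=cv2.imread("pics/side4.png")[110:340,190:430]
cv2.imwrite("pics/v7.png",np.hstack([cv2.resize(a,(440,324)),cv2.resize(b,(338,324))]))
E
python3 n.py
```

```text
over 32.02 [0.5019 0.3761 0.2996] 15.44 [ 0.3  0.1 -2.7]
low 33.61 [0.502  0.3773 0.0859] 15.85 [ 0.8 -0.1 -1.9]
True
down 34.56 [0.5014 0.377  0.0591] 15.59 [-0.5 -0.1  4.9]
away 37.73 [ 0.5473 -0.1384  0.2948] 27.14 [ 0.5  0.1 -0.9]
top 0.027 501 [501. 377.] [ 97. 149.] 90 [0.0297 0.0332 0.0368]
top 0.052 183 [500. 377.] [ 99. 150.] 90 [0.053  0.059  0.0627]
side 0.027 268 [500. 377.] [ 98. 151.] 89 [0.028  0.0322 0.038 ]
side 0.052 82 [499. 377.] [ 97. 148.] 89 [0.0531 0.0566 0.0607]
```

View pics/v7.png

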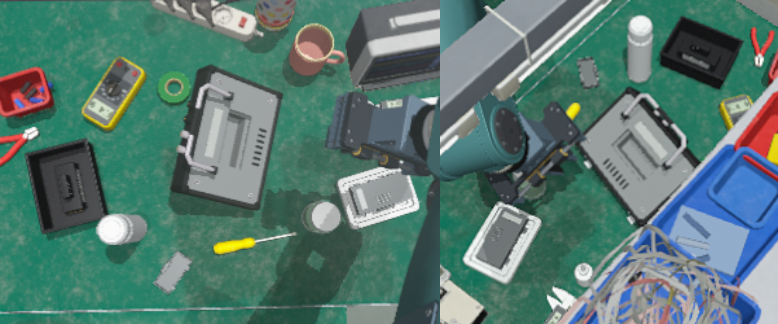

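The picture shows the pack in the tote at (70,185) left and (700,50) right. The door is flat on the tray at (380,195) left and (500,240) right, the bail is back at (195,115), and the other things have not moved.

```bash
python3 -c "
from h import *
print(ticket.job_done())"
```

```text
the job is handed in; nothing more can be done
None
```

I handed the job in at about 38 s on the robot's clock: the bail is swung back, the door lies flat along the tray with its outer face up, and the pack sits rib up in the tote, with the other bench items where they were.

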